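# Hang the glue-bottle holder on its screw and put the bottle in it

## Task

Hang the empty wooden bottle holder on the big screw in the front of the tool board: pass the wide part of the keyhole in its back over the screw head, let it slide down until the screw is fully home at the top of the narrow slot, and let go. Then stand the glue bottle from in front of the board upright in the holder. Do not tip the bottle over on the way, and leave the other things on the bench where they are.

Things in the scene. Friction and masses are not known exactly. Their poses are not given: they have to be found in the camera images.
- tool_board: Low plywood board, fixed on the bench: panel 360 wide, 170 high, 18 mm thick, foot plank behind. Origin: middle of the front face's lower edge; z up, y along the board, front face at x = 0 looking to -x. In it: the steel screw (y -20, z 145), a 12 mm dowel sticking out 38 mm (y 115, z 145) with a tape roll (100 across, 19 thick), and a nail (y -135) with nippers (117 long, 43 wide, 10 thick).
- screw (a point): On the axis of the screw, 4.8 mm in front of the board's face, halfway along the bare shank, 145 mm above the bench; axes as the board's (-x points out along the screw). Shank 8 mm in diameter, bare for 9.5 mm between board and head; round head 18 mm in diameter, 4.2 mm thick; the screw stands out 13.7 mm in all.
- bottle_holder: Dark wooden open-topped pocket with a taller back plate, upright on the bench, loose, 0.18 to 0.35 kg; 84 (x) by 60 (y) by 104 mm. Origin: centre of underside; z up, front is -x, flat back face at x = +42. Back plate 6 mm thick. Side walls 52 high, flat outside at y = -30 and +30 (grasp across them); front wall 40 high. Hung, its back lies against the board's front face, its x along the board's x.
- keyhole_wide (a point): Centre of the round hole, 26 mm in diameter, of the keyhole through the holder's back plate, mid-thickness: at (39, 0, 64) mm of the holder; axes as the holder's. From it a slot 11 mm wide runs straight up; its round end has its top edge 91.5 mm above the holder's underside.
- keyhole_seat (a point): Where the screw's axis lies when the holder hangs fully home, in the middle of the back plate's thickness: at (39, 0, 87.5) mm of the holder, 23.5 mm above keyhole_wide; axes as the holder's. Hung, it lies within 2 mm of screw.
- pocket_floor (a point): Centre of the pocket's floor, at (1, 0, 6) mm of the holder; axes as the holder's. Inside, the pocket is 70 mm deep (x from -34 to +36 of the holder) and 46 mm wide (y). While the holder hangs, the screw head stands up to 8 mm out in front of the back plate, above the side walls' height.
- glue_bottle: Cream-white wood-glue bottle with a red nozzle, upright on the bench in front of the board (not the far one at the left end), loose, 0.15 to 0.24 kg. Flat oval body 34 to 37 mm thick (x) and 53 mm wide (y), sides straight up to 80 mm, then shoulder, neck and nozzle to 143 mm in all. Origin: centre of underside, z up. It fits the pocket with its width (y) along the holder's x, either way round.
- pearl_jar: Small glass jar with a screw lid, 52 mm in diameter, 72 mm high, loose bystander; origin at the centre of its underside, z up.
- wax_tin: Flat round tin, 68 mm in diameter, 26 mm high, loose bystander; origin at the centre of its underside.
- horn_blank: Flat piece of brown horn, 51 by 31 by 10 mm, loose bystander lying on the bench; origin at the centre of its underside.

How it is judged (in metres and radians):
On the way, in this order (a step that is already met when the one before it is completed fails the run):
1. the holder hangs on the screw, fully home at the top of the narrow slot, and is let go (x of keyhole_seat in the frame of screw between -0.005 and 0.005 m and y of keyhole_seat in the frame of screw between -0.004 and 0.004 m and z of keyhole_seat in the frame of screw between -0.004 and 0.004 m and angle between bottle_holder's own z axis and vertical below 0.17 rad and contact force between the fingers and bottle_holder below 0.1 N), for 0.3 s.
2. the bottle stands in the pocket of the holder (x of glue_bottle in the frame of pocket_floor between -0.016 and 0.016 m and y of glue_bottle in the frame of pocket_floor between -0.014 and 0.014 m and z of glue_bottle in the frame of pocket_floor below 0.006 m), for 0.2 s.
At the end, for the whole second after the job is handed in: The holder hangs with keyhole_seat within 4 mm (sideways, up-down) and 5 mm (in-out) of the screw point, leaning under 10 degrees; the bottle stands in its pocket, underside within 6 mm of the floor and 16 mm (x), 14 mm (y) of its centre, leaning under 14 degrees; both at rest (all of step 2 and x of keyhole_seat in the frame of screw between -0.005 and 0.005 m and y of keyhole_seat in the frame of screw between -0.004 and 0.004 m and z of keyhole_seat in the frame of screw between -0.004 and 0.004 m and angle between bottle_holder's own z axis and vertical below 0.17 rad and angle between glue_bottle's own z axis and vertical below 0.25 rad and linear speed of each of glue_bottle, bottle_holder below 0.02 m/s); the robot touches nothing.
It fails at once if the glue bottle is tipped over (more than 45 degrees) (angle between glue_bottle's own z axis and vertical above 0.785 rad).
It fails at once if the glass jar is pushed more than 30 mm or tipped (distance of pearl_jar from where it was at the start of the episode above 0.03 m or angle between pearl_jar's own z axis and vertical above 0.4 rad).
It fails at once if the tin is pushed more than 30 mm (distance of wax_tin from where it was at the start of the episode above 0.03 m).
It fails at once if the horn blank is pushed more than 30 mm (distance of horn_blank from where it was at the start of the episode above 0.03 m).
It also fails if it takes over 67 s, if anything falls off the work surface, if the arm or the gripper's body presses on something with over 40 N, if the wrist force passes 120 N, or if a joint passes its speed limit or range.

## Robot

A 6-joint arm with a two-finger parallel gripper is mounted at the origin on a cart in front of the work surface, level with it; the furniture and walls round the work are solid. World frame = base frame: x ahead of the robot, y to its left, z up, the work surface at z = 0. Lengths are in mm, angles in rad, forces in N, time in s.
With the tool pointing down it reaches from about 325 to 925 mm from the base axis. Payload 3.1 kg.
Tool frame: the origin (TCP) lies between the finger pads; the fingertips stand 14 mm ahead of it and the grasp point (between the pads) lies 5 mm behind it (r.tip_extent is the z of the fingertips in the tool frame, in mm); z points along the fingers, y is the line along which they close (so a half turn about z gives the same grasp; the last joint's range is limited). The gripper opens to 85 mm and grips with 20 to 120 N. Pads are 22 mm wide; open, the fingers measure 114 mm over their backs; the gripper's body (76 mm by 85 mm) begins 54 mm behind the grasp point. The pads swing forward as they close: fully open they stand 13 mm farther back than shut.
Start: joints at [1.085, 0.217, 1.613, -0, 1.311, -0.112], TCP at [228.205, 581.861, 245.3] pointing down, gripper open.
Joint ranges: [-2.75, 2.75], [-0.78, 2.1], [0.31, 2.55], [-1.13, 4.27], [0.13, 2.63], [-2.58, 2.58]. Speed limits (rad/s): [2.79, 2.79, 3.14, 3.14, 3.14, 3.14].

## Interface

Orientations are given as a unit quaternion [w, x, y, z].
In Python, from cell import r gives the robot as it stands.
- The arm moves only by the tool drive_tool, never from a script. Its argument "increments" is a list of rows, each a list of 7 numbers: the finger opening in mm, from 0 to 85.4, then the shift along the tool's x, y, z in mm, then the turn, a rotation vector about the tool's x, y, z in degrees. In form: [[claw, dx, dy, dz, rx, ry, rz], ...]. A call has exactly 8 rows; each row is the pose to reach, as a shift and turn from the pose commanded when the call began, along the tool's axes at that moment; what a row does not reach only later rows make up. A row lasts 1/8 s, in which the tool goes at most 62.5 mm and 10.7 degrees, less where a joint would pass 70% of its speed; a pose out of reach is approached as far as the arm can. A call with a gripper value outside its range is refused whole. The fingers move at their own pace and stop on an object; "grip_force" is the grip in N (left out, the last holds). Time passes only in rows, so rows that repeat a pose let the fingers close, or fill a call up. It gives the time, the measured TCP pose, the force, the opening and the grip force at its end, in the units of the state.
- r.read_state(): the state, without advancing time (a new reading comes with each control period).
- r.capture(name): name is "scene" or "top" or "wrist"; returns the picture (400x640x3 uint8, red, green, blue); there is no depth.
- r.calibration(name): a dict with "K" (3x3 intrinsics, pixels), "D" ([k1, k2, p1, p2, k3] as OpenCV has them; the pictures are not rectified), "xyz" and "attitude" of the camera in the world; the wrist camera has in their place "mount" (4x4, takes a point from camera to tool coordinates, whose origin is the TCP and whose axes are the flange's). Camera axes: x right, y up, looking along -z (the intrinsics and any distortion apply to the point x, -y, -z); pixel columns grow to the right and rows downward; lengths in mm; the calibration is good to about 2 mm. A picture is of the moment at which its call begins: read the wrist's pose just before it. calibration takes no time and is no camera call.
- r.sign_off(): hands the job in; it is judged then, once.
The state is a dict: "clock": time; "joint_pos": joint angles; "joint_vel": joint speeds; "joint_torque": joint torques, N m; "eef_pos": TCP position; "tool_rot": TCP orientation; "force": force on the tool from outside, world axes, zero at the start; "wrist_torque": the same for the moment, N m; "grip_width": opening from 0.0 (shut) to 1.0 (fully open); "grip_force": force on a finger pad.
Only numpy, scipy, OpenCV 4.12 (cv2) and the standard library are available. Lean on these libraries where they do the work, as an engineer would, in place of code of your own. Each camera call takes 0.05 s, during which the arm holds its last target. There are 200 camera calls.

## Working session

There is one attempt and no reset: what is moved stays moved. The work goes in short steps, Python scripts to look and compute and a tool call to move; the robot and the scene stay as the last step left them, time stands still between calls to the robot, and variables do not carry over. Pictures are saved under pics/ and viewed, at most 10 in all, crops included, and the job is handed in when it is done.

Besides the shell and the picture viewer there is one more tool, called after ">>>" by a JSON object that holds its "fn" and its "kwargs". drive_tool: Moves the arm, as the interface text tells. Its arguments: {"type":"object","properties":{"increments":{"type":"array","items":{"type":"array","items":{"type":"number"}}},"grip_force":{"type":"number"}},"required":["increments"]}

```bash
mkdir -p pics; ls; python3 - <<'E'
from cell import r
import cv2, numpy as np
for n in("scene","top"):
    im=r.capture(n); cv2.imwrite(f"pics/{n}0.png",im[:,:,::-1])
    c=r.calibration(n); print(n,c)
print(r.calibration("wrist")); print(r.read_state()); print(r.tip_extent)
E
```

```text
pics
scene {'K': array([[460.08389152,   0.        , 319.65068308],
       [  0.        , 460.08389152, 200.1324491 ],
       [  0.        ,   0.        ,   1.        ]]), 'D': array([-0.12040575,  0.        ,  0.        ,  0.        ,  0.        ]), 'xyz': array([  -5.09205309, -583.60008097,  869.05028758]), 'attitude': array([ 0.8452232 ,  0.37939646, -0.15190305, -0.34435669])}
top {'K': array([[378.69262881,   0.        , 311.98234114],
       [  0.        , 378.69262881, 204.95489166],
       [  0.        ,   0.        ,   1.        ]]), 'D': array([0.01481593, 0.        , 0.        , 0.        , 0.        ]), 'xyz': array([493.42381757,  38.76651938, 973.41131613]), 'attitude': array([ 0.71163341,  0.0245776 , -0.01818431, -0.70188544])}
{'K': array([[312.55344677,   0.        , 318.67208541],
       [  0.        , 312.55344677, 200.03594301],
       [  0.        ,   0.        ,   1.        ]]), 'D': array([-0.00354226,  0.        ,  0.        ,  0.        ,  0.        ]), 'mount': array([[ 4.06726707e-05,  9.57155567e-01,  2.89574204e-01,
         7.32491281e+01],
       [ 9.
[... 262 characters left out ...]
joint_pos': array([ 1.08479591e+00,  2.17704128e-01,  1.61478738e+00, -1.01417906e-06,
        1.31132973e+00, -1.12192411e-01]), 'joint_vel': array([-0.00026956, -0.00080346, -0.00525816,  0.00146642,  0.00013332,
       -0.00073265]), 'joint_torque': array([-7.40277846e-05, -3.98079658e+01, -3.04971886e+01, -2.45212414e-04,
        4.28304120e-03,  5.27025497e-05]), 'eef_pos': array([227.86503572, 581.21129598, 244.07591289]), 'tool_rot': array([-3.27865163e-04,  1.85817469e-01,  9.82583649e-01, -1.06496400e-03]), 'force': array([ 0.60366448,  0.92606437, -0.47892804]), 'wrist_torque': array([-0.01336391,  0.00342376,  0.03597187]), 'grip_force': 0.0, 'grip_width': 1.0005578685203294}
14.0
```

View pics/scene0.png

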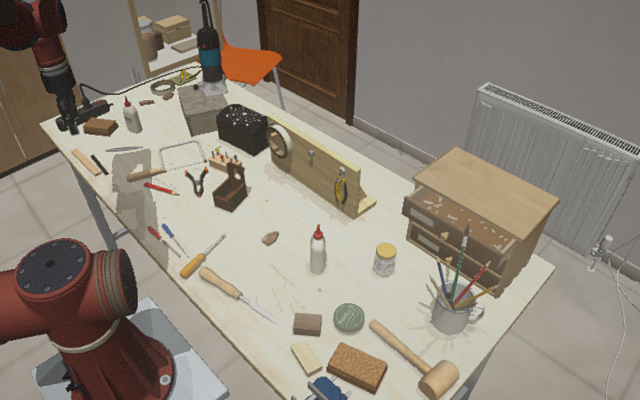

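View pics/top0.png

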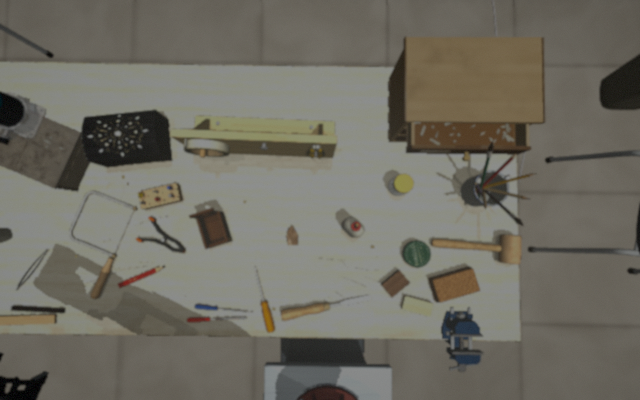

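The scene view shows the board with the screw near (310,155), the holder near (230,188) and the glue bottle at (317,250). In the top view they are at about (264,146), (212,228) and (352,226). I'll enlarge these areas next.

```bash
cat > h.py <<'E'
import numpy as np, cv2
from cell import r
from scipy.spatial.transform import Rotation as R
def cam(n,st=None):
    c=r.calibration(n)
    if n=="wrist":
        q=st["tool_rot"]; T=np.eye(4); T[:3,:3]=R.from_quat([q[1],q[2],q[3],q[0]]).as_matrix(); T[:3,3]=st["eef_pos"]
        M=T@c["mount"]; Rm,t=M[:3,:3],M[:3,3]
    else:
        q=c["attitude"]; Rm=R.from_quat([q[1],q[2],q[3],q[0]]).as_matrix(); t=c["xyz"]
    return c["K"],c["D"],Rm,t
def ray(C,uv):
    K,D,Rm,t=C; p=cv2.undistortPoints(np.array([[uv]],float),K,D)[0,0]
    d=Rm@np.array([p[0],-p[1],-1]); return t,d/np.linalg.norm(d)
def onz(C,uv,z):
    t,d=ray(C,uv); return t+d*(z-t[2])/d[2]
def tri(obs):
    A=np.zeros((3,3));b=np.zeros(3)
    for C,uv in obs:
        t,d=ray(C,uv);P=np.eye(3)-np.outer(d,d);A+=P;b+=P@t
    X=np.linalg.solve(A,b); return X,[np.linalg.norm((np.eye(3)-np.outer(ray(C,u)[1],ray(C,u)[1]))@(X-C[3])) for C,u in obs]
def proj(C,X):
    K,D,Rm,t=C; p=(np.atleast_2d(X)-t)@Rm; p=p*[1,-1,-1]
    return cv2.projectPoints(p.reshape(-1,1,3),np.zeros(3),np.zeros(3),K,D)[0].reshape(-1,2)
E
python3 - <<'E'
import cv2,numpy as np
s=cv2.imread("pics/scene0.png");t=cv2.imread("pics/top0.png")
def c(im,x,y,w,h,W,H):return cv2.resize(im[y:y+h,x:x+w],(W,H),interpolation=cv2.INTER_CUBIC)
# each 5x: 80x60 -> 400x300
o=np.vstack([np.hstack([c(s,200,155,80,60,400,300),c(t,180,190,80,60,400,300)]),
 np.hstack([c(s,285,130,80,60,400,300),c(t,240,120,100,75,400,300)])])
cv2.imwrite("pics/c1.png",o)
E
```

```text
(no output)
```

View pics/c1.png

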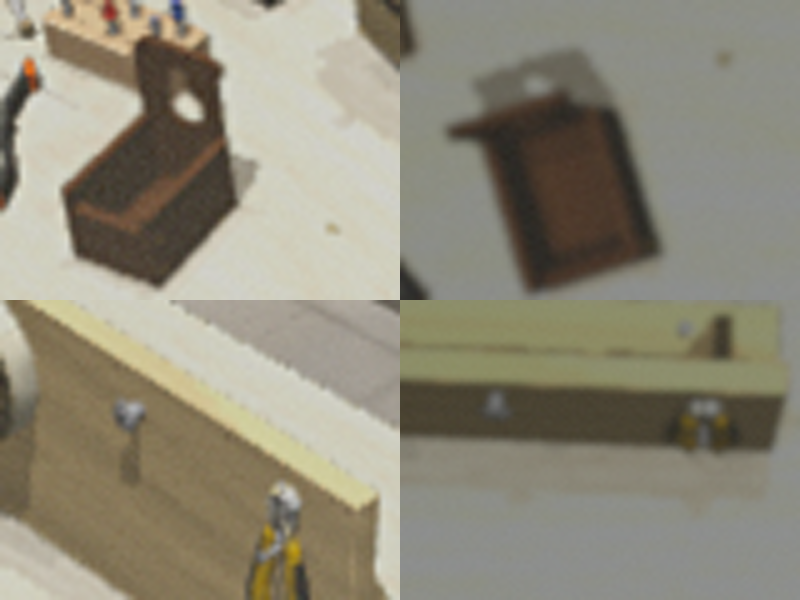

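```bash
cat > fit.py <<'E'
from h import *
from scipy.optimize import least_squares
S,T=cam("scene"),cam("top")
def fit(obs,x0):
    def f(p):
        c,s=np.cos(p[2]),np.sin(p[2]); e=[]
        for C,uv,l in obs:
            X=[p[0]+c*l[0]-s*l[1],p[1]+s*l[0]+c*l[1],l[2]]
            e+=list(proj(C,X)[0]-uv)
        return np.array(e)
    o=least_squares(f,x0); return o.x,np.round(o.fun.reshape(-1,2),1)
E
python3 - <<'E'
from fit import *
print(fit([(S,(232,212),(-42,-30,0)),(S,(247,196),(42,-30,0)),(S,(215,206.4),(-42,30,0)),(S,(227.6,163),(41,30,104)),(S,(244,169),(41,-30,104)),(T,(189.6,216.4),(39,30,104)),(T,(213,209),(39,-30,104))],[450,280,.3]))
print("screw head",tri([(S,(310.4,152.4)),(T,(263.75,144.5))]))
for u in [(240,140.5),(336.3,143.3)]: print("board top edge",onz(T,u,170))
# scene: board front top edge right end & a left point
for u in [(285+358/5,130+(510-300)/5),(285+20/5,130+0)]: print("scene edge",onz(S,u,170))
print("bottle", onz(S,(317,268),0), tri([(S,(319,228)),(T,(354,227))]))
for n,u in [("jar",(385,272)),("tin",(349,325)),("horn",(270,238))]: print(n,onz(S,u,0))
E
```

```text
(array([4.88274488e+02, 2.88564788e+02, 3.18363661e-01]), array([[-0.6,  1.8],
       [ 1.5, -0. ],
       [-0.9,  0.6],
       [-1.1, -1.5],
       [ 0.2, -1.5],
       [-0.6, -0. ],
       [ 1.1, -0.5]]))
screw head (array([675.99644423, 155.81036868, 143.78983805]), [np.float64(0.5735855762884338), np.float64(0.5735855762888331)])
board top edge [678.69697524 203.01852385 170.        ]
board top edge [675.18182844  -3.90922074 170.        ]
scene edge [675.51839714  -9.48723625 170.        ]
scene edge [681.2901769  247.78669904 170.        ]
bottle [ 4.92972034e+02 -5.68508574e+01 -1.13686838e-13] (array([500.31272591, -50.51608397, 128.07059098]), [np.float64(4.754006501137804), np.float64(4.754006501137756)])
jar [ 601.54508597 -181.61144627    0.        ]
tin [ 430.41168343 -222.59908698    0.        ]
horn [4.75510524e+02 1.01322414e+02 1.13686838e-13]
```

```bash
cat > go.py <<'E'
from h import *
def tool(yaw,tilt):
    "tool rotation: approach dir heading yaw (rad), tilted forward by tilt deg; closing axis = heading+90deg"
    B=np.array([[-1,0,0],[0,1,0],[0,0,-1.]]).T
    return R.from_euler('z',yaw)*R.from_euler('y',-tilt,degrees=True)*R.from_matrix(B)
def inc(pos,yaw,tilt,show=True):
    st=r.read_state(); q=st["tool_rot"]; C=R.from_quat([q[1],q[2],q[3],q[0]])
    d=C.inv().apply(np.array(pos)-st["eef_pos"]); w=(C.inv()*tool(yaw,tilt)).as_rotvec(degrees=True)
    if show: print("clock",st["clock"],"inc",np.round(d,1),np.round(w,1))
def dirs(yaw,tilt):
    M=tool(yaw,tilt).as_matrix(); return M
E
python3 -c "
from go import *
inc((460,280,260),.318,15)"
```

```text
clock 0.1 inc [-326.1 -195.7  -15.6] [ -5.3 -14.5 -39.4]
```

>>> {"fn": "drive_tool", "kwargs": {"increments": [[85,-326,-196,-16,-5.3,-14.5,-39.4],[85,-326,-196,-16,-5.3,-14.5,-39.4],[85,-326,-196,-16,-5.3,-14.5,-39.4],[85,-326,-196,-16,-5.3,-14.5,-39.4],[85,-326,-196,-16,-5.3,-14.5,-39.4],[85,-326,-196,-16,-5.3,-14.5,-39.4],[85,-326,-196,-16,-5.3,-14.5,-39.4],[85,-326,-196,-16,-5.3,-14.5,-39.4]]}}

```text
clock: 1.1
eef_pos: [460.0, 280.0, 260.8]
tool_rot: [0.129, -0.156, 0.979, 0.022]
force: [-0.6, 0.0, -0.1]
grip_width: 0.998
grip_force: 0.0
```

```bash
python3 - <<'E'
from h import *
import pickle
st=r.read_state(); im=r.capture("wrist"); cv2.imwrite("pics/w1.png",im[:,:,::-1]); pickle.dump(st,open("w1.pkl","wb"))
C=cam("wrist",st); print(st["eef_pos"],st["joint_pos"],C[3])
X=[]
c,s=np.cos(.318),np.sin(.318)
for l in [(42,30,104),(42,-30,104),(-42,30,0),(-42,-30,0)]: X.append([488+c*l[0]-s*l[1],289+s*l[0]+c*l[1],l[2]])
print(proj(C,np.array(X)), proj(C,[[664,156,145.]]))
E
```

```text
[459.96079637 279.9760216  260.8054811 ] [ 0.43174331 -0.13940321  1.97108453 -0.03252509  1.04863888 -1.44261796] [360.97228079 246.76559241 366.07533805]
[[348.37301064 210.49341845]
 [288.92337915 210.66360753]
 [344.3769059   99.39786275]
 [292.19928795  99.5208508 ]] [[144.51213948 299.81832004]]
```

View pics/w1.png

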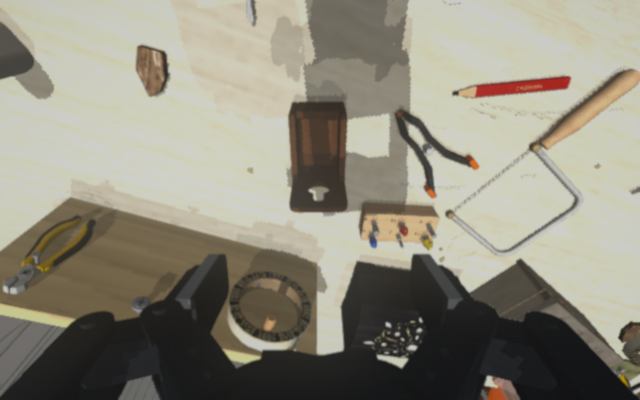

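The wrist view shows the holder's back-plate top from (291,211) to (347,211) and its front bottom edge at row ~102, which matches the prediction. The screw head is at (140,303).

```bash
python3 - <<'E'
from fit import *; from go import *
import pickle
W=cam("wrist",pickle.load(open("w1.pkl","rb")))
p,e=fit([(W,(347,211),(42,30,104)),(W,(290.5,211),(42,-30,104)),(W,(346,102),(-42,30,0)),(W,(290.5,102.5),(-42,-30,0))],[488,289,.318]);print(p,e)
print("screw",onz(W,(140,303),145), tri([(W,(140,303)),(S,(310.4,152.4))]),tri([(W,(140,303)),(S,(310.4,152.4)),(T,(263.75,144.5))]))
# board bottom edge (wrist): points on bench
for u in [(72,202),(310,262)]: print(onz(W,u,0))
y=p[2]; M=dirs(y,20); c,s=np.cos(y),np.sin(y)
g=np.array([p[0]-4*c,p[1]-4*s,36])+5*M[:,2]
inc(g,y,20); inc(g+[0,0,70],y,20)
E
```

```text
[4.89831864e+02 2.89626549e+02 3.19979252e-01] [[ 1.4  1. ]
 [-1.4  1.3]
 [-1.7 -0.9]
 [ 1.7 -1.2]]
screw [670.58197685 151.64766714 145.        ] (array([671.12133198, 152.04164119, 146.3832781 ]), [np.float64(1.4688347783669224), np.float64(1.4688347783668114)]) (array([674.14607908, 153.54691685, 144.90370877]), [np.float64(3.243909315375979), np.float64(1.0522812310552314), np.float64(2.616192950431155)])
[686.27932757  -5.20859731   0.        ]
[690.97620329 341.46565766   0.        ]
clock 1.15 inc [ 31.2  -1.5 229.2] [ 0.1 -4.9 -0.1]
clock 1.15 inc [ 13.1  -1.4 161.6] [ 0.1 -4.9 -0.1]
```

>>> {"fn": "drive_tool", "kwargs": {"increments": [[85,7,-1,60,0,-4.9,0],[85,10,-1,110,0,-4.9,0],[85,13,-1.4,160,0,-4.9,0],[85,17,-1.4,177,0,-4.9,0],[85,22,-1.4,195,0,-4.9,0],[85,27,-1.5,213,0,-4.9,0],[85,31,-1.5,229,0,-4.9,0],[85,31,-1.5,229,0,-4.9,0]]}}

```text
clock: 2.15
eef_pos: [486.7, 289.0, 30.2]
tool_rot: [0.17, -0.157, 0.973, 0.028]
force: [0.3, -1.0, 0.2]
grip_width: 0.997
grip_force: 0.0
```

>>> {"fn": "drive_tool", "kwargs": {"grip_force": 45, "increments": [[40,0,0,0,0,0,0],[40,0,0,0,0,0,0],[40,0,0,0,0,0,0],[40,0,0,0,0,0,0],[40,0,0,0,0,0,0],[40,0,0,0,0,0,0],[40,-2,0,-5,0,0,0],[40,-7,0,-19,0,0,0]]}}

```text
clock: 3.15
eef_pos: [487.0, 287.4, 50.9]
tool_rot: [0.169, -0.156, 0.973, 0.027]
force: [0.0, -0.9, -2.8]
grip_width: 0.694
grip_force: 49.4
```

```bash
python3 -c "
from go import *
inc((575,152,112),-.016,20); inc((480,270,100),.3,20)"
```

```text
clock 3.15 inc [ -59.6 -156.   -43.6] [ 6.5 -0.3 18. ]
clock 3.15 inc [ -5.2 -14.3 -50.3] [ 0.4 -0.3  0.9]
```

>>> {"fn": "drive_tool", "kwargs": {"increments": [[40,-5,-14,-30,0.4,-0.3,0.9],[40,-10,-30,-50,1,-0.3,3],[40,-20,-60,-55,2.5,-0.3,7],[40,-35,-90,-52,4,-0.3,11],[40,-48,-120,-48,5.5,-0.3,15],[40,-56,-145,-45,6.5,-0.3,18],[40,-59.6,-156,-43.6,6.5,-0.3,18],[40,-59.6,-156,-43.6,6.5,-0.3,18]]}}

```text
clock: 4.15
eef_pos: [576.7, 152.6, 113.6]
tool_rot: [0.176, 0.008, 0.984, 0.0]
force: [-0.9, 0.9, -3.8]
grip_width: 0.693
grip_force: 50.0
```

```bash
python3 - <<'E'
from h import *
import pickle
st=r.read_state(); im=r.capture("wrist")[:,:,::-1]; pickle.dump(st,open("w2.pkl","wb"))
s=r.capture("scene")[:,:,::-1]; cv2.imwrite("pics/s2.png",s); cv2.imwrite("pics/w2.png",im)
print(st["eef_pos"],st["joint_pos"],st["force"])
def c(im,x,y,w,h,W,H):return cv2.resize(im[y:y+h,x:x+w],(W,H),interpolation=cv2.INTER_CUBIC)
o=np.hstack([c(im,220,100,200,300,400,600),np.vstack([c(s,265,110,100,75,400,300),c(im,280,150,80,60,400,300)])])
cv2.imwrite("pics/c2.png",o)
E
```

```text
[576.65811434 152.60875664 113.61866076] [ 0.1713466   0.14010451  2.01374654 -0.10340952  0.64181324 -1.31018173] [-0.92832176  0.93684355 -3.76810637]
```

View pics/c2.png

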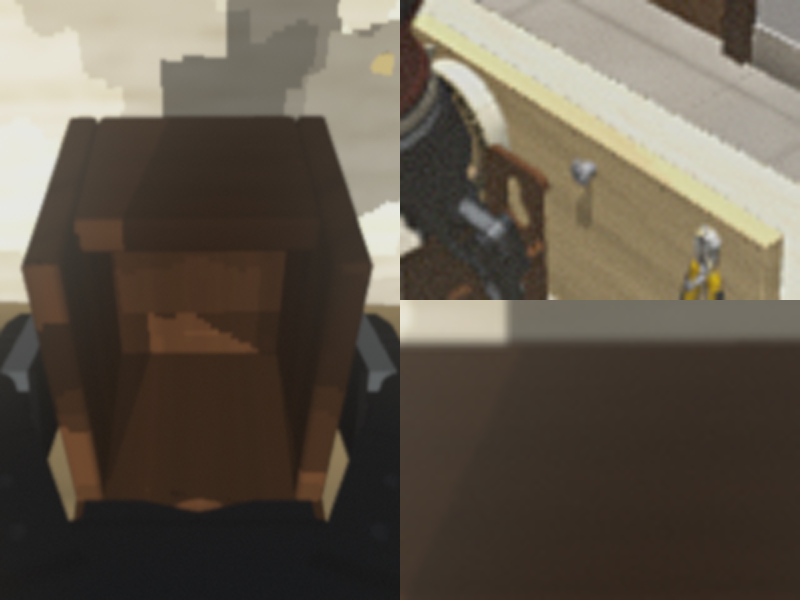

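The wrist view shows the holder gripped squarely, but the gripper body hides its keyhole. In the scene view the screw head is at about (310.7,153) and the back-plate top corners at (302,156) and (288,147). Next I'll compare these with the prediction, and use the top view as well.

```bash
python3 - <<'E'
from fit import *
st=r.read_state(); p=st["eef_pos"]; q=st["tool_rot"]; M=R.from_quat([q[1],q[2],q[3],q[0]]).as_matrix(); print("closing axis",M[:,1],"z",M[:,2])
y=-.016;c,s=np.cos(y),np.sin(y)
o=p+[2.3,0,-30.2]
L={"TR back":(42,-30,104),"TR front":(36,-30,104),"TL back":(42,30,104),"TL front":(36,30,104),"slot top":(37,0,91.5),"wide":(39,0,64)}
for k,l in L.items():
    X=o+[c*l[0]-s*l[1],s*l[0]+c*l[1],l[2]]; print(k,X.round(1),proj(S,X).round(1),proj(T,X).round(1))
for x in (673,676): print("screw head",x,proj(S,[x,152,145.]),proj(T,[x,152,145.]))
t=r.capture("top")[:,:,::-1]; s2=cv2.imread("pics/s2.png"); t0=cv2.imread("pics/top0.png")
f=lambda im,x,y,w,h,W,H:cv2.resize(im[y:y+h,x:x+w],(W,H),interpolation=cv2.INTER_CUBIC)
cv2.imwrite("pics/c3.png",np.hstack([f(s2,280,140,50,50,400,400),f(t,240,130,50,50,400,400)]))
E
```

```text
closing axis [0.01551002 0.99987483 0.00312456] z [ 0.34564741 -0.00242934 -0.93836132]
TR back [619.7 122.7 187. ] [[303.1 153.1]] [[276. 167.]]
TR front [613.7 122.8 187. ] [[301.3 154.1]] [[275.9 169.8]]
TL back [620.6 182.7 187. ] [[287.7 143.3]] [[247.4 166.1]]
TL front [614.6 182.8 187. ] [[285.9 144.2]] [[247.3 169. ]]
slot top [615.2 152.8 174.5] [[294.  152.9]] [[262.4 169.8]]
wide [617.2 152.8 147. ] [[295.  161.2]] [[264.2 170.8]]
screw head 673 [[310.76809726 153.06353445]] [[265.20238911 145.94086878]]
screw head 676 [[311.58272667 152.60058266]] [[265.23077213 144.60029241]]
```

View pics/c3.png

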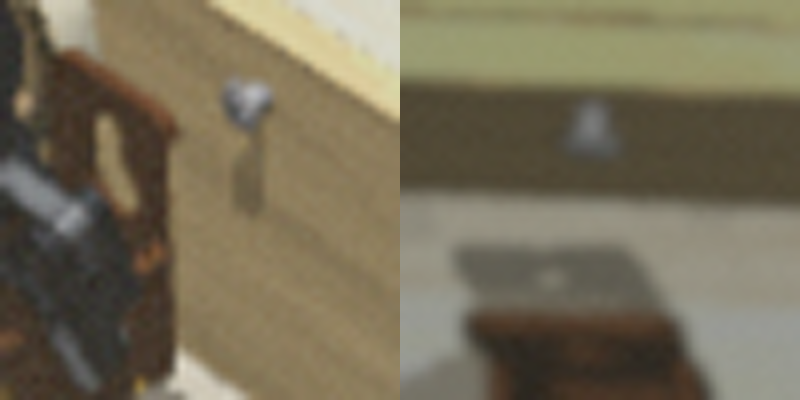

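```bash
python3 - <<'E'
from fit import *
import pickle
st=pickle.load(open("w2.pkl","rb")); W=cam("wrist",st); p=st["eef_pos"]
y=-.016;c,s=np.cos(y),np.sin(y)
for dx in (2.3,):
  o=p+[dx,0,-30.2]
  for l in [(-42,30,0),(-42,-30,0),(-42,30,40),(-42,30,52),(-42,-30,52),(36,23,6),(36,-23,6),(-34,23,40),(-34,23,6)]:
    X=o+[c*l[0]-s*l[1],s*l[0]+c*l[1],l[2]]; print(l,proj(W,X).round(1))
# also in w2 frame, fit (dx,dz,pitch)
def f(q):
    dx,dz,pi,dy=q; e=[]
    for l,uv in [((-42,30,0),(382.5,159)),((-42,-30,0),(256,159)),((36,23,6),(365,276)),((36,-23,6),(280,276)),((-34,0,40),(None,225))]:
        a=R.from_euler('zy',[y,pi]).apply(l); e0=proj(W,p+[dx,dy,dz]+a)[0]-np.array([uv[0] if uv[0] else proj(W,p+[dx,dy,dz]+a)[0][0],uv[1]]); e+=list(e0)
    return np.array(e)
o=least_squares(f,[2.3,-30,0,0]);print(o.x,f(o.x).round(1))
E
```

```text
(-42, 30, 0) [[384. 163.]]
(-42, -30, 0) [[254.2 163.4]]
(-42, 30, 40) [[402.9 219.5]]
(-42, 30, 52) [[410.8 243.2]]
(-42, -30, 52) [[228.9 243.8]]
(36, 23, 6) [[357.6 281.5]]
(36, -23, 6) [[280.7 281.8]]
(-34, 23, 40) [[380.8 235.7]]
(-34, 23, 6) [[368.9 184.7]]
[ 1.99556501e+00 -3.39945832e+01 -1.84942637e-02  8.40506828e-01] [ 1.7 -1.5  1.5 -1.2 -6.5  0.8  2.5  1.1  0.   0.9]
```

```bash
python3 -c "
from go import *
inc((618,153.5,114.2),-.016,20)"
```

```text
clock 4.3 inc [-39.9   0.5  13.7] [ 0.2  0.2 -0. ]
```

>>> {"fn": "drive_tool", "kwargs": {"increments": [[40,-8,0.1,2.7,0,0,0],[40,-16,0.2,5.4,0,0,0],[40,-24,0.3,8.2,0,0,0],[40,-31,0.4,10.6,0,0,0],[40,-36,0.5,12.4,0,0,0],[40,-39.9,0.5,13.7,0,0,0],[40,-39.9,0.5,13.7,0,0,0],[40,-39.9,0.5,13.7,0,0,0]]}}

```text
clock: 5.3
eef_pos: [618.6, 152.9, 114.4]
tool_rot: [0.176, 0.008, 0.984, 0.0]
force: [1.0, 0.1, -2.9]
grip_width: 0.693
grip_force: 50.0
```

```bash
python3 - <<'E'
from fit import *
p=r.read_state()["eef_pos"]
y=-.016;c,s=np.cos(y),np.sin(y)
o=p+[1,0,-33]
L={"TR back":(42,-30,104),"TL back":(42,30,104),"slot top":(37,0,91.5),"wide":(39,0,64)}
for k,l in L.items():
    X=o+[c*l[0]-s*l[1],s*l[0]+c*l[1],l[2]]; print(k,X.round(1),proj(S,X).round(1),proj(T,X).round(1))
t=r.capture("top")[:,:,::-1]; s2=r.capture("scene")[:,:,::-1]
f=lambda im,x,y,w,h,W,H:cv2.resize(im[y:y+h,x:x+w],(W,H),interpolation=cv2.INTER_CUBIC)
cv2.imwrite("pics/c4.png",np.hstack([f(s2,285,135,40,50,400,500),f(t,242,130,40,50,400,500)]))
E
```

```text
TR back [661.1 122.3 185.4] [[315.1 147.1]] [[276.7 147.5]]
TL back [662.1 182.2 185.4] [[299.6 137.6]] [[248.2 146.7]]
slot top [656.6 152.3 172.9] [[305.9 146.9]] [[263.2 150.7]]
wide [658.6 152.3 145.4] [[306.8 155.1]] [[264.9 152.3]]
```

View pics/c4.png

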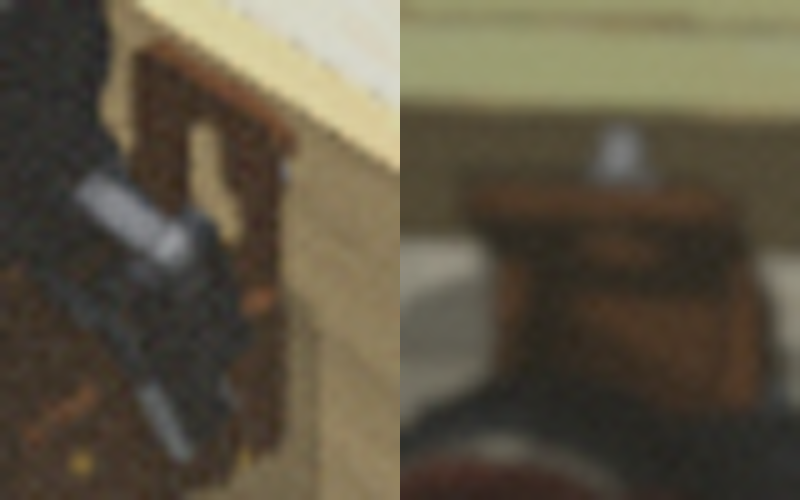

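>>> {"fn": "drive_tool", "kwargs": {"increments": [[40,-0.6,1.2,-1.7,0,0,0],[40,-0.6,1.2,-1.7,0,0,0],[40,-4.4,1.2,-0.3,0,0,0],[40,-8.2,1.2,1,0,0,0],[40,-11,1.2,2.1,0,0,0],[40,-13,1.2,2.8,0,0,0],[40,-14.7,1.2,3.4,0,0,0],[40,-14.7,1.2,3.4,0,0,0]]}}

```text
clock: 6.4
eef_pos: [634.0, 153.9, 116.5]
tool_rot: [0.176, 0.008, 0.984, 0.0]
force: [-0.1, -0.6, -3.4]
grip_width: 0.696
grip_force: 50.0
```

>>> {"fn": "drive_tool", "kwargs": {"increments": [[40,-0.9,0,0.3,0,0,0],[40,-1.9,0,0.7,0,0,0],[40,-2.8,0,1,0,0,0],[40,-3.8,0,1.4,0,0,0],[40,-4.7,0,1.7,0,0,0],[40,-5.6,0,2,0,0,0],[40,-5.6,0,2,0,0,0],[40,-5.6,0,2,0,0,0]]}}

```text
clock: 7.4
eef_pos: [638.7, 153.8, 116.0]
tool_rot: [0.175, 0.008, 0.985, -0.0]
force: [-5.3, -0.7, -0.5]
grip_width: 0.696
grip_force: 50.7
```

>>> {"fn": "drive_tool", "kwargs": {"increments": [[40,1.4,0,-0.5,0,0,0],[40,2.4,0,2.3,0,0,0],[40,3.4,0,5.1,0,0,0],[40,4.4,0,7.8,0,0,0],[40,5.2,0,10,0,0,0],[40,6,0,12.3,0,0,0],[40,6.9,0,14.5,0,0,0],[40,6.9,0,14.5,0,0,0]]}}

```text
clock: 8.4
eef_pos: [638.4, 153.9, 100.3]
tool_rot: [0.176, 0.008, 0.984, 0.0]
force: [0.1, 0.3, -3.3]
grip_width: 0.696
grip_force: 50.1
```

>>> {"fn": "drive_tool", "kwargs": {"increments": [[40,0.5,0,1.4,0,0,0],[40,1,0,2.8,0,0,0],[40,1.5,0,4.1,0,0,0],[40,2,0,5.4,0,0,0],[40,2.5,0,6.8,0,0,0],[40,2.9,0,8,0,0,0],[40,3.3,0,9,0,0,0],[40,3.3,0,9,0,0,0]]}}

```text
clock: 9.4
eef_pos: [638.5, 153.9, 91.1]
tool_rot: [0.176, 0.008, 0.984, 0.0]
force: [-0.3, -0.2, -3.4]
grip_width: 0.695
grip_force: 50.2
```

>>> {"fn": "drive_tool", "kwargs": {"increments": [[40,0.3,0,0.8,0,0,0],[40,0.5,0,1.4,0,0,0],[40,0.8,0,2.1,0,0,0],[40,1,0,2.8,0,0,0],[40,1.3,0,3.5,0,0,0],[40,1.5,0,4.2,0,0,0],[40,1.5,0,4.2,0,0,0],[40,1.5,0,4.2,0,0,0]]}}

```text
clock: 10.4
eef_pos: [638.7, 154.0, 90.4]
tool_rot: [0.176, 0.009, 0.984, 0.0]
force: [-17.0, -2.8, 19.9]
grip_width: 0.699
grip_force: 53.4
```

>>> {"fn": "drive_tool", "kwargs": {"increments": [[40,-0.7,0,-2,0,0,0],[40,-0.7,0,-2.6,0,0,0],[60,-0.7,0,-2.6,0,0,0],[64,-0.7,0,-2.6,0,0,0],[75,-0.7,0,-2.6,0,0,0],[85,-0.7,0,-2.6,0,0,0],[85,-0.7,0,-2.6,0,0,0],[85,-0.7,0,-2.6,0,0,0]]}}

```text
clock: 11.4
eef_pos: [638.3, 153.9, 89.1]
tool_rot: [0.176, 0.008, 0.984, 0.0]
force: [-0.8, 0.1, -0.6]
grip_width: 0.999
grip_force: 0.0
```

```bash
python3 - <<'E'
from fit import *
print(r.read_state()["eef_pos"], r.read_state()["joint_pos"],r.read_state()["force"])
inc=__import__("go").inc
inc((470,60,240),-.3,20)
E
```

```text
[638.2654781  153.89982892  89.13232308] [ 0.15473632  0.2931245   1.88318093 -0.09709697  0.61759428 -1.33032195] [-0.80172224  0.14559013 -0.64419909]
clock 11.4 inc [ 104.   -96.1 -199.6] [ 5.8  0.3 15.2]
```

>>> {"fn": "drive_tool", "kwargs": {"increments": [[85,0,0,-15,0,0,0],[85,0,0,-40,0,0,0],[85,0,0,-80,0,0,0],[85,20,-10,-115,0,0,0],[85,50,-30,-145,0,0,0],[85,80,-60,-175,0,0,0],[85,104,-90,-200,0,0,0],[85,120,-120,-210,0,0,0]]}}

```text
clock: 12.4
eef_pos: [450.2, 36.0, 246.5]
tool_rot: [0.178, 0.007, 0.984, -0.0]
force: [0.8, -0.2, 0.9]
grip_width: 0.993
grip_force: 0.0
```

```bash
python3 - <<'E'
from h import *
import pickle
st=r.read_state(); im=r.capture("wrist"); cv2.imwrite("pics/w5.png",im[:,:,::-1]); pickle.dump(st,open("w5.pkl","wb"))
C=cam("wrist",st); print(st["clock"],st["eef_pos"],st["joint_pos"])
o=np.array([644,154,57.5])
for l in [(36,30,104),(36,-30,104),(-42,30,0),(-42,-30,0),(-42,30,52),(-42,-30,52)]: print(l,proj(C,o+l))
print(proj(C,np.array([[497,-54,0],[497,-54,143.]])))
E
```

```text
12.4 [450.20851702  36.0124461  246.52022083] [-0.0958986  -0.41758706  2.2266763   0.03724077  0.97546535 -1.66701168]
(36, 30, 104) [[453.41755792 344.02935178]]
(36, -30, 104) [[399.95430513 344.6582777 ]]
(-42, 30, 0) [[440.01581827 229.68467381]]
(-42, -30, 0) [[391.39908882 230.32284344]]
(-42, 30, 52) [[454.68785744 261.85803241]]
(-42, -30, 52) [[400.25226    262.55287845]]
[[242.67746897 133.6208388 ]
 [209.48367138 210.25037047]]
```

View pics/w5.png

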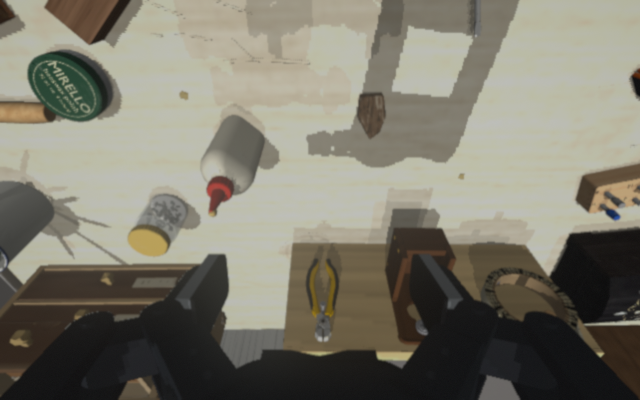

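The holder hangs on the screw: its bottom front is at about (391–452,230) and the screw head shows at (420,328). The bottle's base is near (240,130) and its nozzle tip at (212,214). Next I'll fit the bottle's yaw from its outline.

```bash
cat > bot.py <<'E'
from h import *
import pickle
from scipy.optimize import minimize
st=pickle.load(open("w5.pkl","rb")); C=cam("wrist",st); im=cv2.imread("pics/w5.png")
m=np.full(im.shape[:2],cv2.GC_BGD,np.uint8); m[98:222,190:280]=cv2.GC_PR_BGD
def hull(p,zs=((0,1),(80,1))):
    a=np.linspace(0,2*np.pi,60); c,s=np.cos(p[2]),np.sin(p[2]); P=[]
    for z,k in zs:
        e=lambda t:np.sign(t)*abs(t)**.8
        x=17.8*k*e(np.cos(a)); y=26.5*k*e(np.sin(a)); P.append(np.c_[p[0]+c*x-s*y,p[1]+s*x+c*y,np.full(60,z)])
    return cv2.convexHull(proj(C,np.vstack(P)).astype(np.float32))
init=np.zeros_like(m); cv2.fillConvexPoly(init,hull((497,-54,.3)).astype(int),1)
m[cv2.dilate(init,np.ones((9,9)))>0]=cv2.GC_PR_FGD; m[cv2.erode(init,np.ones((19,19)))>0]=cv2.GC_FGD
hsv=cv2.cvtColor(im,cv2.COLOR_BGR2HSV); red=(hsv[:,:,1]>130)&((hsv[:,:,0]<10)|(hsv[:,:,0]>170)); m[red]=cv2.GC_BGD
cv2.grabCut(im,m,None,np.zeros((1,65)),np.zeros((1,65)),8,cv2.GC_INIT_WITH_MASK)
M=((m==1)|(m==3)).astype(np.uint8)
n,l,stt,_=cv2.connectedComponentsWithStats(M); M=(l==1+np.argmax(stt[1:,4])).astype(np.uint8)
def cost(p):
    k=8;b=np.zeros((400,640),np.uint8); cv2.fillConvexPoly(b,np.round(hull(p)*16).astype(int),1,shift=4)
    return 1-(b&M).sum()/max((b|M).sum(),1)
best=[]
for y in np.arange(-90,90,15):
    o=minimize(lambda q:cost((q[0],q[1],np.radians(q[2]))),[497,-54,y],method="Nelder-Mead",options=dict(initial_simplex=[[497,-54,y],[505,-54,y],[497,-46,y],[497,-54,y+12]]))
    best.append((o.fun,*o.x))
best.sort()
for b in best[:6]: print(np.round(b,3))
b=best[0]; z=cv2.resize(im[95:225,185:285],None,fx=4,fy=4,interpolation=cv2.INTER_CUBIC); o=z.copy()
cn,_=cv2.findContours(M,0,2); cv2.polylines(o,[((c-[185,95])*4+2).astype(int) for c in cn],True,(0,255,0),1)
cv2.polylines(o,[((hull((b[1],b[2],np.radians(b[3])))-[185,95])*4+2).astype(int)],True,(0,0,255),1)
cv2.imwrite("pics/c5.png",np.hstack([z,o]))
E
python3 bot.py
```

```text
[ 1.89000e-01  4.98333e+02 -5.38740e+01 -3.73630e+01]
[ 1.89000e-01  4.98005e+02 -5.37020e+01 -3.68600e+01]
[ 1.8900e-01  4.9807e+02 -5.3644e+01 -3.6874e+01]
[ 1.89000e-01  4.97459e+02 -5.31730e+01 -3.90940e+01]
[ 1.8900e-01  4.9792e+02 -5.3785e+01 -3.7420e+01]
[ 1.89000e-01  4.98228e+02 -5.38110e+01  1.41250e+02]
```

View pics/c5.png

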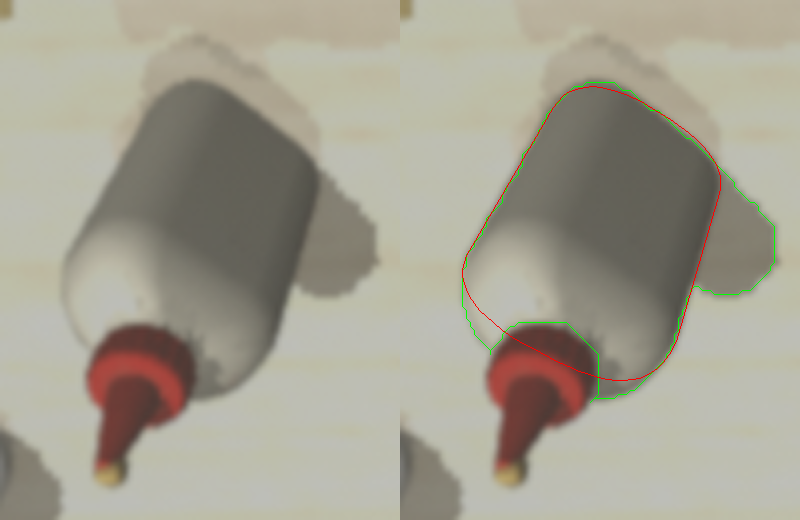

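```bash
cat > kin.py <<'E'
from go import *
import pickle
from scipy.optimize import least_squares
LO=np.array([-2.75,-.78,.31,-1.13,.13,-2.58]);HI=np.array([2.75,2.1,2.55,4.27,2.63,2.58])
def fk(j,P):
    a1,h,L1,a3,L2,LT,o6,s6=P
    Q=R.from_euler('z',j[0]);p=Q.apply([a1,0,h]);Q=Q*R.from_euler('y',j[1]);p=p+Q.apply([0,0,L1])
    Q=Q*R.from_euler('y',j[2]);p=p+Q.apply([a3,0,L2]);Q=Q*R.from_euler('z',j[3])*R.from_euler('y',j[4]);p=p+Q.apply([0,0,LT])
    return p,Q*R.from_euler('z',s6*j[5]+o6)
D=[pickle.load(open(f,"rb")) for f in("w1.pkl","w2.pkl","w5.pkl")]
D=[(d["joint_pos"],d["eef_pos"],d["tool_rot"]) for d in D]
D+=[(np.array([1.0848,.2177,1.61479,0,1.31133,-.11219]),np.array([227.87,581.21,244.08]),np.array([0,.18582,.98258,-.001])),
 (np.array([.15474,.29312,1.88318,-.0971,.61759,-1.33032]),np.array([638.27,153.9,89.13]),np.array([.176,.008,.984,0]))]
def res(P):
    e=[]
    for j,p,q in D:
        a,Q=fk(j,P); e+=list(a-p)+list(300*(Q.inv()*R.from_quat([q[1],q[2],q[3],q[0]])).as_rotvec())
    return np.array(e)
best=None
for s in(1,-1):
  for o in(0,1.57,3.14,-1.57):
    k=least_squares(lambda P:np.append(res(np.append(P,s)),.01*(P[3])),[20,330,330,0,330,230,o])
    if best is None or k.cost<best[0]: best=(k.cost,np.append(k.x,s))
P=best[1]
def ik(pos,Q,j0=None,n=40):
    rng=np.random.default_rng(0);out=[]
    for i in range(n):
        s=j0 if (j0 is not None and i==0) else rng.uniform(LO,HI)
        f=lambda j:np.r_[fk(j,P)[0]-pos,300*(fk(j,P)[1].inv()*Q).as_rotvec()]
        k=least_squares(f,np.clip(s,LO+.001,HI-.001),bounds=(LO,HI))
        if k.cost<.5 and not any(np.allclose(k.x,o,atol=.03) for o in out): out.append(k.x)
    return out
if __name__=="__main__":
    print(best[0],P.round(3),np.abs(res(P)).max())
    for th in(35,45,55):
        for nm,H,t in(("pos",0,1),("neg",np.pi,-1)):
            for wh,p,hd in(("pick",(498,-54,72),np.radians(-37.4)+np.pi/2),("pickB",(498,-54,72),np.radians(-37.4)-np.pi/2),("place",(644,154,135),-.016)):
                g=tool(hd+H,t*th); q=np.array(p)+5*g.as_matrix()[:,2]
                print(th,nm,wh,[x.round(2).tolist() for x in ik(q,g,n=14)])
E
python3 kin.py
```

```text
9889.854300694724 [ 239.065 -494.555  111.171 -434.495  264.715 -293.88     1.571    1.   ] 88.2164046448751
35 pos pick []
35 pos pickB []
35 pos place []
35 neg pick []
35 neg pickB []
35 neg place []
45 pos pick []
45 pos pickB []
45 pos place []
45 neg pick [[0.18, -0.41, 2.48, 0.91, 0.64, 0.2]]
45 neg pickB []
45 neg place []
55 pos pick []
55 pos pickB []
55 pos place []
55 neg pick [[0.21, 0.0, 2.0, 1.12, 0.63, 0.09]]
55 neg pickB []
55 neg place []
```

```bash
python3 - <<'E'
s=open("kin.py").read()
s=s.replace("a1,h,L1,a3,L2,LT,o6,s6=P","a1,h,L1,a3,L2,LT,o6,b,s6=P").replace("Q.apply([a1,0,h])","Q.apply([a1,b,h])")
s=s.replace("[20,330,330,0,330,230,o]","[20,330,330,0,330,230,o,70]")
open("kin.py","w").write(s)
E
python3 kin.py
```

```text
0.21185451142186024 [1.69000e-01 2.93714e+02 4.54197e+02 6.09250e+01 5.57462e+02 2.90024e+02
 1.57100e+00 6.99870e+01 1.00000e+00] 0.1862977194981427
35 pos pick []
35 pos pickB [[0.01, 0.46, 1.79, -0.48, 1.33, 0.88]]
35 pos place [[0.18, 0.18, 2.01, -0.31, 0.37, -1.12]]
35 neg pick [[-0.59, 0.18, 2.17, 0.8, 0.93, -0.48]]
35 neg pickB [[0.01, 0.46, 1.79, -0.48, 1.33, -2.26]]
35 neg place [[0.18, 0.18, 2.01, -0.31, 0.37, 2.02]]
45 pos pick [[-0.68, 0.24, 2.19, 0.98, 1.02, 2.44]]
45 pos pickB [[0.06, 0.55, 1.72, -0.57, 1.47, 0.95]]
45 pos place [[0.19, 0.17, 2.1, -0.98, 0.18, -0.45]]
45 neg pick [[-0.68, 0.24, 2.19, 0.98, 1.02, -0.7]]
45 neg pickB [[0.06, 0.55, 1.72, -0.57, 1.47, -2.19]]
45 neg place []
55 pos pick [[-0.76, 0.33, 2.19, 1.11, 1.14, 2.26]]
55 pos pickB [[0.1, 0.65, 1.65, -0.64, 1.6, 1.0]]
55 pos place [[0.21, 0.19, 2.17, 3.96, 0.25, 0.9]]
55 neg pick [[-0.76, 0.33, 2.19, 1.11, 1.14, -0.88]]
55 neg pickB [[0.1, 0.65, 1.65, -0.64, 1.6, -2.15]]
55 neg place [[0.21, 0.19, 2.17, 3.96, 0.25, -2.24]]
```

```bash
cat > wp.py <<'E'
from kin import *
hb=np.radians(-37.4)-np.pi/2; th=37
def tcp(org,hd,h=83,t=th,back=0):
    g=tool(hd,t); return np.array(org)+[0,0,h]+(5-back)*g.as_matrix()[:,2]
if __name__=="__main__":
    j=r.read_state()["joint_pos"]
    for nm,p,hd,t in [("wp1",(510,20,270),-1.05,10),("pre",tcp((498,-54,0),hb,back=100),hb,th),("grasp",tcp((498,-54,0),hb),hb,th),
      ("lift",tcp((498,-54,70),hb),hb,th),("mid",tcp((520,60,125),-1.1),-1.1,th),("front",tcp((570,154,125),-.016),-.016,th),("above",tcp((643,154,122),-.016),-.016,th),("place",tcp((643,154,65),-.016),-.016,th)]:
        s=ik(np.array(p),tool(hd,t),j,n=1); print(nm,np.round(p,1),s[0].round(2) if s else None); j=s[0] if s else j
    inc((510,20,270),-1.05,10)
E
python3 wp.py
```

```text
wp1 [510  20 270] [-0.01 -0.1   1.9  -0.16  1.25 -0.49]
pre [532.7  -8.6 158.9] [ 0.09  0.42  1.64 -0.46  1.55  0.87]
grasp [496.2 -56.4  79. ] [ 0.02  0.46  1.77 -0.5   1.38  0.89]
lift [496.2 -56.4 149. ] [ 0.02  0.35  1.76 -0.49  1.48  0.83]
mid [521.4  57.3 204. ] [ 0.31  0.04  2.01 -0.73  1.1   0.18]
front [573. 154. 204.] [ 0.21 -0.1   2.15 -0.3   0.48 -1.12]
above [646. 154. 201.] [ 0.18  0.06  2.   -0.27  0.46 -1.17]
place [646. 154. 144.] [ 0.18  0.15  2.03 -0.35  0.35 -1.08]
clock 12.45 inc [-65.9 -12.6  -1.1] [15.6  9.5 57.2]
```

>>> {"fn": "drive_tool", "kwargs": {"increments": [[85,-9,-2,-0.1,2.2,1.4,8.2],[85,-19,-4,-0.3,4.5,2.7,16.3],[85,-28,-5,-0.4,6.7,4.1,24.5],[85,-38,-7,-0.6,8.9,5.4,32.7],[85,-47,-9,-0.8,11.1,6.8,40.9],[85,-57,-11,-1,13.4,8.1,49],[85,-65.9,-12.6,-1.1,15.6,9.5,57.2],[85,-65.9,-12.6,-1.1,15.6,9.5,57.2]]}}

```text
clock: 13.45
eef_pos: [513.2, 22.9, 269.1]
tool_rot: [0.074, 0.498, 0.863, -0.043]
force: [-0.0, -0.3, -0.2]
grip_width: 0.995
grip_force: 0.0
```

```bash
python3 -c "
from wp import *
inc(tcp((498,-54,0),hb,back=100),hb,th)"
```

```text
clock 13.45 inc [-17.6   1.1 115. ] [ 27.  -23.9  62.3]
```

>>> {"fn": "drive_tool", "kwargs": {"increments": [[85,0,0,5,3.9,-3.4,8.9],[85,-2,0,10,7.7,-6.8,17.8],[85,-4,0,15,11.6,-10.2,26.7],[85,-6,0,20,15.4,-13.7,35.6],[85,-9,0,30,19.3,-17.1,44.5],[85,-12,0,50,23.1,-20.5,53.4],[85,-15,1,80,27,-23.9,62.3],[85,-17.6,1.1,115,27,-23.9,62.3]]}}

```text
clock: 14.45
eef_pos: [532.0, -8.7, 156.8]
tool_rot: [0.14, 0.85, 0.421, -0.285]
force: [-0.2, -0.2, -0.2]
grip_width: 0.999
grip_force: 0.0
```

```bash
python3 - <<'E'
from wp import *
inc(tcp((498,-54,0),hb),hb,th)
st=r.read_state(); print(st["eef_pos"],st["joint_pos"].round(2)); C=cam("wrist",st); im=r.capture("wrist")[:,:,::-1]
X=np.array([[498,-54,143.],[498,-54,0]]); print(proj(C,X).round(0))
sc=r.capture("scene")[:,:,::-1]; f=lambda a,x,y,w,h:cv2.resize(a[y:y+h,x:x+w],(400,300),interpolation=cv2.INTER_CUBIC)
cv2.imwrite("pics/w6.png",np.hstack([cv2.resize(im,(480,300)),f(sc,260,160,107,80)[:,:320]]))
hsv=cv2.cvtColor(im.copy(),cv2.COLOR_BGR2HSV); red=((hsv[:,:,1]>130)&(hsv[:,:,2]>50)&((hsv[:,:,0]<8)|(hsv[:,:,0]>172))).astype(np.uint8)
n,l,s,c=cv2.connectedComponentsWithStats(red)
for i in range(1,n):
    if s[i,4]>60: print(s[i],c[i].round(0))
E
```

```text
clock 14.45 inc [-0.9  0.7 98.1] [-0.1 -0.   0.1]
[531.98490227  -8.6528964  156.82775716] [ 0.09  0.42  1.64 -0.46  1.55  0.87]
[[318. 287.]
 [319. 134.]]
[306 233  32  44 675] [322. 250.]
```

>>> {"fn": "drive_tool", "kwargs": {"increments": [[85,0,2,15,0,0,0],[85,-0.3,2,30,0,0,0],[85,-0.5,2,45,0,0,0],[85,-0.6,2,60,0,0,0],[85,-0.7,2,75,0,0,0],[85,-0.9,2,88,0,0,0],[85,-0.9,2,98,0,0,0],[85,-0.9,2,98,0,0,0]]}}

```text
clock: 15.55
eef_pos: [495.7, -57.6, 79.2]
tool_rot: [0.139, 0.85, 0.42, -0.286]
force: [-0.7, -0.3, 0.4]
grip_width: 0.995
grip_force: 0.0
```

>>> {"fn": "drive_tool", "kwargs": {"grip_force": 40, "increments": [[60,0,0,0,0,0,0],[45,0,0,0,0,0,0],[25,0,0,0,0,0,0],[20,0,0,0,0,0,0],[20,0,0,0,0,0,0],[20,0,0,0,0,0,0],[20,0,0,0,0,0,0],[20,0,0,0,0,0,0]]}}

```text
clock: 16.55
eef_pos: [497.0, -57.4, 80.6]
tool_rot: [0.14, 0.85, 0.42, -0.285]
force: [0.2, 0.6, 5.5]
grip_width: 0.401
grip_force: 39.5
```

>>> {"fn": "drive_tool", "kwargs": {"increments": [[20,-1.2,0,-1.6,0,0,0],[20,-3,0,-4,0,0,0],[20,-6,0,-8,0,0,0],[20,-10.8,0,-14.4,0,0,0],[20,-16.3,0,-21.6,0,0,0],[20,-21.7,0,-28.8,0,0,0],[20,-27.1,0,-36,0,0,0],[20,-27.1,0,-36,0,0,0]]}}

```text
clock: 17.55
eef_pos: [497.5, -57.3, 126.2]
tool_rot: [0.14, 0.85, 0.42, -0.284]
force: [-0.1, -0.6, -1.5]
grip_width: 0.404
grip_force: 39.0
```

```bash
python3 - <<'E'
from wp import *
inc(tcp((530,20,125),-1.5),-1.5,th)
st=r.read_state(); print(st["eef_pos"],st["force"],st["wrist_torque"])
im=r.capture("wrist")[:,:,::-1]; sc=r.capture("scene")[:,:,::-1]
f=lambda a,x,y,w,h:cv2.resize(a[y:y+h,x:x+w],(320,400),interpolation=cv2.INTER_CUBIC)
cv2.imwrite("pics/w7.png",np.hstack([im[:,90:550],f(sc,270,150,96,120)]))
E
```

```text
clock 17.55 inc [  16.3  -19.2 -109.6] [-25.   -0.1 -33.2]
[497.46145819 -57.30600513 126.1852665 ] [-0.07433288 -0.59488382 -1.48922467] [ 0.38235546 -0.30158532 -0.00098155]
```

View pics/w7.png

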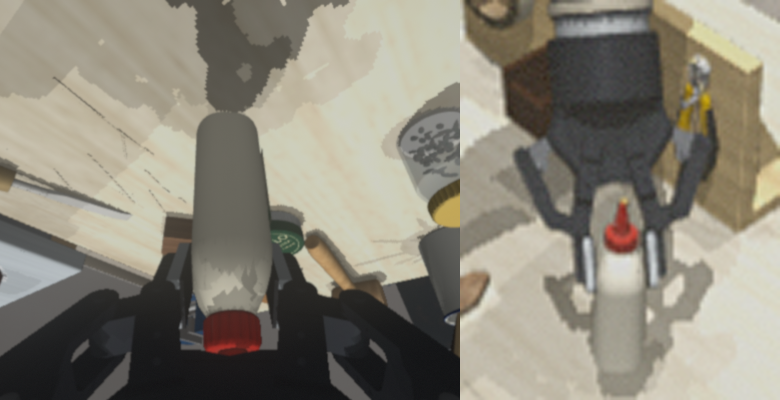

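The bottle is held upright between the pads. In the wrist view its base is near (228,113) and its cap near (232,330), and the scene view shows it vertical. I'll work out the carry next.

```bash
python3 - <<'E'
from wp import *
st=r.read_state(); C=cam("wrist",st); p=st["eef_pos"]
# bottle in world now: relative to pick (498,-54,0)@TCP(497,-57.4,80.6) ; test pitch about closing axis
a=np.linspace(0,2*np.pi,60)
for pitch in(-6,-3,0,3,6):
    X=np.c_[17.8*np.cos(a),26.5*np.sin(a),0*a]; g=np.array([0,0,83.])
    Q=R.from_euler('z',-37.4,degrees=True)*R.from_euler('x',pitch,degrees=True)
    X=Q.apply(X-g)+g+[498,-54,0]-[497,-57.4,80.6]+p
    u=proj(C,X); print(pitch,u.min(0).round(0),u.max(0).round(0))
h1=hb+np.radians(63); inc(tcp((520,50,125),h1),h1,th)
print((np.array([-.602,0,-.799])*63).round(1))
E
```

```text
-6 [287. 119.] [344. 185.]
-3 [287. 113.] [345. 179.]
0 [286. 108.] [345. 173.]
3 [286. 103.] [346. 167.]
6 [285.  98.] [346. 162.]
clock 17.65 inc [  30.8  -44.1 -121.9] [-38.   -0.1 -50.3]
[-37.9   0.  -50.3]
```

>>> {"fn": "drive_tool", "kwargs": {"increments": [[20,4.4,-6.3,-17.4,-5.4,0,-7.2],[20,8.8,-12.6,-34.8,-10.8,0,-14.4],[20,13.2,-18.9,-52.2,-16.3,0,-21.6],[20,17.6,-25.2,-69.7,-21.7,0,-28.7],[20,22,-31.5,-87,-27.1,0,-35.9],[20,26.4,-37.8,-104.5,-32.5,0,-43.1],[20,30.8,-44.1,-121.9,-37.9,0,-50.3],[20,30.8,-44.1,-121.9,-37.9,0,-50.3]]}}

```text
clock: 18.65
eef_pos: [520.6, 47.6, 204.2]
tool_rot: [0.268, 0.506, 0.802, -0.169]
force: [0.4, -0.5, -1.8]
grip_width: 0.405
grip_force: 39.4
```

```bash
python3 - <<'E'
from wp import *
h1=hb+np.radians(63)
inc(tcp((565,154,126),-.016),-.016,th); print(r.read_state()["joint_pos"].round(2))
E
```

```text
clock 18.65 inc [ 59.9  88.6 -46. ] [-38.2  -0.1 -50.8]
[ 0.29  0.04  2.01 -0.73  1.1   0.19]
```

>>> {"fn": "drive_tool", "kwargs": {"increments": [[20,8.6,12.7,-6.6,-5.5,0,-7.3],[20,17.1,25.3,-13.1,-10.9,0,-14.5],[20,25.7,38,-19.7,-16.4,0,-21.8],[20,34.2,50.6,-26.3,-21.8,0,-29],[20,42.8,63.3,-32.9,-27.3,0,-36.3],[20,51.3,76,-39.4,-32.7,0,-43.5],[20,59.9,88.6,-46,-38.2,0,-50.8],[20,59.9,88.6,-46,-38.2,0,-50.8]]}}

```text
clock: 19.65
eef_pos: [568.4, 152.2, 202.9]
tool_rot: [0.314, 0.009, 0.949, -0.003]
force: [0.9, 0.5, -1.5]
grip_width: 0.406
grip_force: 39.5
```

```bash
python3 - <<'E'
from wp import *
inc(tcp((642,154,126),-.016),-.016,th); st=r.read_state(); print(st["joint_pos"].round(2))
# bottle tilt check from wrist: base rim v-min
C=cam("wrist",st); im=r.capture("wrist")[:,:,::-1]; cv2.imwrite("pics/w8.png",im)
E
```

```text
clock 19.65 inc [-62.7   3.2  44. ] [-0.1 -0.4 -0.1]
[ 0.21 -0.11  2.15 -0.29  0.49 -1.13]
```

>>> {"fn": "drive_tool", "kwargs": {"increments": [[20,-10,1,7,0,0,0],[20,-20,2,14,0,0,0],[20,-30,2.5,21,0,-0.3,0],[20,-40,3,28,0,-0.3,0],[20,-50,3,35,0,-0.3,0],[20,-58,3,40.7,0,-0.3,0],[20,-62.7,3,44,0,-0.3,0],[20,-62.7,3,44,0,-0.3,0]]}}

```text
clock: 20.7
eef_pos: [645.2, 155.1, 206.5]
tool_rot: [0.318, 0.008, 0.948, -0.003]
force: [-1.4, -0.6, -2.2]
grip_width: 0.404
grip_force: 39.0
```

```bash
python3 - <<'E'
from wp import *
st=r.read_state(); print(st["eef_pos"],st["joint_pos"].round(2)); p=st["eef_pos"]
inc((645,154,p[2]-30),-.016,th); inc((645,154,p[2]-52),-.016,th)
E
```

```text
[645.16826703 155.14273886 206.5316963 ] [ 0.18  0.05  2.   -0.27  0.47 -1.17]
clock 20.7 inc [18.2 -1.1 23.8] [-0.   0.1  0. ]
clock 20.7 inc [31.5 -1.1 41.4] [-0.   0.1  0. ]
```

>>> {"fn": "drive_tool", "kwargs": {"increments": [[20,3,-1,4,0,0,0],[20,6,-1.1,8,0,0,0],[20,9,-1.1,12,0,0,0],[20,12,-1.1,16,0,0,0],[20,15.2,-1.1,20,0,0,0],[20,18.2,-1.1,24,0,0,0],[20,21.2,-1.1,28,0,0,0],[20,24.3,-1.1,32,0,0,0]]}}

```text
clock: 21.7
eef_pos: [644.2, 154.3, 166.0]
tool_rot: [0.318, 0.008, 0.948, -0.003]
force: [-10.0, 0.9, 4.2]
grip_width: 0.404
grip_force: 39.6
```

>>> {"fn": "drive_tool", "kwargs": {"increments": [[20,-1.2,0,-1.6,0,0,0],[20,-2.4,0,-3.2,0,0,0],[20,-1,0,-4.3,0,0,0],[20,0.4,0,-5.2,0,0,0],[20,1.6,0,-6.2,0,0,0],[20,1.6,0,-6.2,0,0,0],[20,1.6,0,-6.2,0,0,0],[20,1.6,0,-6.2,0,0,0]]}}

```text
clock: 22.7
eef_pos: [640.4, 154.3, 170.9]
tool_rot: [0.319, 0.008, 0.948, -0.003]
force: [-0.3, 0.1, -1.9]
grip_width: 0.403
grip_force: 39.4
```

>>> {"fn": "drive_tool", "kwargs": {"increments": [[20,1.8,0,2.4,0,0,0],[20,3.6,0,4.8,0,0,0],[20,5.4,0,7.2,0,0,0],[20,7.2,0,9.6,0,0,0],[20,9,0,12,0,0,0],[20,10.8,0,14.4,0,0,0],[20,12,0,16,0,0,0],[20,12,0,16,0,0,0]]}}

```text
clock: 23.7
eef_pos: [640.2, 154.3, 150.5]
tool_rot: [0.318, 0.007, 0.948, -0.003]
force: [0.3, -0.6, -2.1]
grip_width: 0.402
grip_force: 39.4
```

Free of contact. Now the last few millimetres, gently.

>>> {"fn": "drive_tool", "kwargs": {"increments": [[20,0.7,0,1,0,0,0],[20,1.4,0,1.9,0,0,0],[20,2.1,0,2.8,0,0,0],[20,2.7,0,3.6,0,0,0],[20,3.2,0,4.3,0,0,0],[20,3.8,0,5,0,0,0],[20,3.8,0,5,0,0,0],[20,3.8,0,5,0,0,0]]}}

```text
clock: 24.7
eef_pos: [640.4, 154.3, 144.6]
tool_rot: [0.319, 0.008, 0.948, -0.003]
force: [0.3, -0.1, -2.0]
grip_width: 0.403
grip_force: 39.4
```

>>> {"fn": "drive_tool", "kwargs": {"increments": [[20,0.4,0,0.5,0,0,0],[20,0.7,0,1,0,0,0],[20,1,0,1.3,0,0,0],[20,1.3,0,1.7,0,0,0],[20,1.5,0,2,0,0,0],[20,1.5,0,2,0,0,0],[20,1.5,0,2,0,0,0],[20,1.5,0,2,0,0,0]]}}

```text
clock: 25.7
eef_pos: [641.6, 154.6, 144.0]
tool_rot: [0.32, 0.007, 0.947, -0.002]
force: [-2.4, -0.7, 6.3]
grip_width: 0.405
grip_force: 40.4
```

>>> {"fn": "drive_tool", "kwargs": {"increments": [[20,-0.6,0,-0.8,0,0,0],[20,-0.7,0,-1,0,0,0],[40,-0.7,0,-1,0,0,0],[50,-0.7,0,-1,0,0,0],[65,-0.7,0,-1,0,0,0],[75,-0.7,0,-1,0,0,0],[75,-0.7,0,-1,0,0,0],[75,-0.7,0,-1,0,0,0]]}}

```text
clock: 26.7
eef_pos: [640.3, 154.3, 143.2]
tool_rot: [0.319, 0.008, 0.948, -0.003]
force: [0.0, -1.0, -1.0]
grip_width: 0.878
grip_force: 0.0
```

>>> {"fn": "drive_tool", "kwargs": {"increments": [[75,0,0,-5,0,0,0],[75,0,0,-15,0,0,0],[75,0,0,-35,0,0,0],[75,0,0,-60,0,0,0],[75,0,0,-90,0,0,0],[75,0,0,-120,0,0,0],[75,0,0,-150,0,0,0],[75,0,0,-150,0,0,0]]}}

```text
clock: 27.7
eef_pos: [550.3, 156.4, 266.5]
tool_rot: [0.322, 0.007, 0.947, -0.002]
force: [0.7, -0.5, -0.6]
grip_width: 0.881
grip_force: 0.0
```

```bash
python3 - <<'E'
from wp import *
st=r.read_state(); C=cam("wrist",st); print(st["clock"],st["eef_pos"],st["force"])
im=r.capture("wrist")[:,:,::-1].copy(); cv2.imwrite("pics/w9.png",im); s=r.capture("scene")[:,:,::-1].copy(); cv2.imwrite("pics/s9.png",s)
X=np.array([[637.5,154,63.5+z] for z in(80,100,143)]); S=cam("scene")
print("pred",proj(C,X).round(0).tolist(),proj(S,X).round(0).tolist())
for a in(im,s):
    hsv=cv2.cvtColor(a,cv2.COLOR_BGR2HSV); red=((hsv[:,:,1]>150)&(hsv[:,:,2]>50)&((hsv[:,:,0]<6)|(hsv[:,:,0]>174))).astype(np.uint8)
    n,l,k,c=cv2.connectedComponentsWithStats(red)
    for i in range(1,n):
        if k[i,4]>15: print(k[i],c[i].round(0))
E
```

```text
27.7 [550.27427107 156.38534675 266.50626379] [ 0.68277441 -0.50784437 -0.57520712]
pred [[318.0, 182.0], [318.0, 200.0], [318.0, 244.0]] [[300.0, 159.0], [300.0, 153.0], [300.0, 139.0]]
[614  33  17  14 150] [622.  40.]
[305 195  26  36 511] [317. 209.]
[296 142   8  12  47] [299. 149.]
[145 183  27  10  67] [157. 188.]
[148 227  12  11  38] [153. 232.]
[459 281  15  17  22] [466. 289.]
```

The red cap and nozzle sit where an upright bottle in the hung holder should be, in both the wrist and scene views. The gripper is clear, so I'm handing in.

```bash
python3 -c "
from cell import r
print(r.sign_off())"
```

```text
the job is handed in; nothing more can be done
None
```

The holder hangs fully home on the screw, the glue bottle stands upright in its pocket by force readings and by the cap's position in the last two images, and the job was handed in at about 28 s; no verdict came back.

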